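# Let the larger dryer ball out of the dispenser

## Robot

A 6-joint arm with a two-finger parallel gripper is mounted at the origin on the work surface. World frame = base frame: x ahead of the robot, y to its left, z up, the work surface at z = 0. Lengths are in m, angles in rad, forces in N, time in s.
With the tool pointing down it reaches from about 0.35 to 0.85 m from the base axis. Payload 8.1 kg.
Tool frame: the origin (TCP) lies at the centre of the arm's flange, where the gripper is bolted on; the fingertips stand 186 mm ahead of it and the grasp point (between the pads) lies 167 mm ahead of it; z points along the fingers, y is the line along which they close (so a half turn about z gives the same grasp; the last joint's range is limited). The gripper opens to 93 mm and grips with 3 to 60 N. Pads are 15 mm wide; open, the fingers measure 128 mm over their backs; the gripper's body (75 mm by 188 mm) begins 65 mm behind the grasp point.
Start: joints at [-0.085, 0.13, 1.488, -0, 1.523, -0.085], TCP at [0.6, 0, 0.405] pointing down, gripper open.
Joint ranges: [-2.96, 2.96], [-0.89, 2.26], [0.02, 2.5], [-1.34, 4.48], [0, 2.73], [-2.66, 2.66]. Speed limits (rad/s): [2.39, 2.39, 2.79, 3.14, 3.14, 3.14].

## Interface

Orientations are given as a rotation vector (axis times angle).
In Python, from plant import read_state, read_camera, camera_params, robot gives the robot as it stands.
- The arm moves only by the tool carry_out, never from a script. Its argument "targets" is a list of rows, each an object of numbers: "hand": the opening in per cent of the stroke, from 0 (shut) to 100 (fully open); "x", "y", "z": the shift along the tool's x, y, z in m; "ax", "ay", "az": the turn, a rotation vector about the tool's x, y, z in rad. In form: [{"hand": .., "x": .., "y": .., "z": .., "ax": .., "ay": .., "az": ..}, ...]. A call has 1 to 8 rows; each row is the pose to reach, as a shift and turn from the pose commanded when the call began, along the tool's axes at that moment; what a row does not reach only later rows make up. A row lasts 1/8 s, in which the tool goes at most 62.5 mm and 10.7 degrees, less where a joint would pass 70% of its speed; a pose out of reach is approached as far as the arm can. A call with a gripper value outside its range is refused whole. The fingers move at their own pace and stop on an object; "newtons" is the grip in N (left out, the last holds). Time passes only in rows, so rows that repeat a pose let the fingers close. It gives the time, the measured TCP pose, the force, the opening and the grip force at its end, in the units of the state.
- read_state(): the state, without advancing time (a new reading comes with each control period).
- read_camera(name): name is "scene" or "side" or "wrist"; returns (picture, depth): 384x512x3 uint8, blue, green, red; 384x512 float32, m along the optical axis (not along the pixel's ray), 0 where there is no reading.
- camera_params(name): a dict with "fx", "fy", "cx", "cy" (pixels), "position" and "rotation" of the camera in the world. Camera axes: x right, y up, looking along -z (the intrinsics and any distortion apply to the point x, -y, -z); pixel columns grow to the right and rows downward; lengths in m; the calibration is good to about 2 mm. A picture is of the moment at which its call begins: read the wrist's pose just before it. camera_params takes no time and is no camera call; for the wrist camera it gives the pose at the moment of the call.
- robot.close_job(): hands the job in; it is judged then, once.
The state is a dict: "t": time; "q": joint angles; "dq": joint speeds; "joint_torque": joint torques, N m; "tool_pos": TCP position; "orientation": TCP orientation; "force": force on the tool from outside, world axes, zero at the start; "wrist_torque": the same for the moment, N m; "opening": finger opening in m; "gripper_force": force on a finger pad.
Only numpy, scipy, OpenCV 4.12 (cv2) and the standard library are available. Lean on these libraries where they do the work, as an engineer would, in place of code of your own. Each camera call takes 0.05 s, during which the arm holds its last target. There are 200 camera calls.

## Task

Let the larger of the two dryer balls out of the dispenser on the laundry table: with the fingers, press the grey paddle of the lever whose gate holds that ball right down and keep it down until the ball has rolled into the middle tray, then let the lever come all the way back up so that the gate is shut again. Press only on that paddle: leave the other lever and the smaller ball as they are, and do not touch the balls or the gates. Leave the things standing around where they are.

Things in the scene. Friction and masses are not known exactly. Their poses are not given: they have to be found in the camera images.
- dispenser: dryer-ball dispenser fixed to the table, base plate 225 x 480 mm; x away from the robot, y to the left, z up; origin at table height, midway below the two lever pivots (at y = +/-100 mm, z = 152 mm, posts to 160 mm). Along its far side (x = 135 mm) two open lanes, 74 mm wide, slope down at 8 degrees from y = +230 and -230 mm to a middle tray; a gate at y = +/-100 mm holds a ball in each
- tray (a point): centre of the floor of the middle tray, 8 mm above the table; the tray is 74 mm wide (dispenser's x) and 150 mm long (y), its side walls reach 58 mm above the table, and a lane opens into it at each end
- ball_large: larger studded rubber ball, 60 mm diameter, origin at its centre; it waits in the left or in the right lane (varies). It rests in the tray with its centre about 38 mm above the table
- ball_small: smaller studded rubber ball, 42 mm diameter, otherwise the same look, origin at its centre; it waits in the other lane
- lever_left (a joint): left rocking lever (steel bar, 265 mm, along the dispenser's x, over its pivot): 0 rad = at rest, paddle end up, gate shut; 0.56 rad = its stop, paddle right down, gate fully up. A spring returns it; the paddle needs 3.5 N at first, 6 N at the stop. The gate clears the larger ball from about 0.45 rad
- press_left (a point): middle of the upper face of the grey paddle (54 x 54 x 8 mm) on the robot's end of the left lever, 120 mm from the pivot. At rest about 196 mm above the table, sloping 0.28 rad, higher towards the robot; right down it is about 66 mm lower and slopes as much the other way. It moves with the lever
- gate_left (a point): upright steel gate plate, 66 mm wide, 5 mm thick, about 66 mm tall, on the far end of the left lever, across the left lane; this point is the middle of its lower edge. It rises with the lever
- lever_right (a joint): right rocking lever (steel bar, 265 mm, along the dispenser's x, over its pivot): 0 rad = at rest, paddle end up, gate shut; 0.56 rad = its stop, paddle right down, gate fully up. A spring returns it; the paddle needs 3.5 N at first, 6 N at the stop. The gate clears the larger ball from about 0.45 rad
- press_right (a point): middle of the upper face of the grey paddle (54 x 54 x 8 mm) on the robot's end of the right lever, 120 mm from the pivot. At rest about 196 mm above the table, sloping 0.28 rad, higher towards the robot; right down it is about 66 mm lower and slopes as much the other way. It moves with the lever
- gate_right (a point): upright steel gate plate, 66 mm wide, 5 mm thick, about 66 mm tall, on the far end of the right lever, across the right lane; this point is the middle of its lower edge. It rises with the lever
- cup: white plastic measuring cup, 64 mm across, 70 mm tall, standing between the two paddles; origin at the centre of its underside; to be left alone
- jar: white jar, 60 mm across, 85 mm tall, standing to the right of the right paddle; origin at the centre of its underside; to be left alone
- carton: cardboard carton 60 x 90 x 36 mm, lying to the left of the left paddle; origin at the centre of its underside; to be left alone
- detergent: white bottle, 90 mm across, 230 mm tall, at the left of the table; origin at the centre of its underside; to be left alone
- softener: white bottle, 76 mm across, 200 mm tall, at the right of the table; origin at the centre of its underside; to be left alone
- brush: brush lying flat, near left part of the table; origin under its middle; to be left alone
- dish: white bowl, 100 mm across, 35 mm tall, near right part of the table; origin at the centre of its underside; to be left alone
Things that resemble listed ones, but are neither listed nor needed, are in the scene too. Leave any purple look-alike of the ball_large alone.

How it is judged:
On the way, in this order (a step that is already met when the one before it is completed fails the run):
1. the paddle of the larger ball's lever is pressed down with the fingers (((y of ball_small in the frame of dispenser below 0 m and value of joint lever_left above 0.35 rad and contact force between the fingers and lever_left_c2 above 0.5 N) or (y of ball_small in the frame of dispenser above 0 m and value of joint lever_right above 0.35 rad and contact force between the fingers and lever_right_c2 above 0.5 N))), for 0.1 s.
2. the larger ball is in the tray while that paddle is still held down (x of ball_large in the frame of dispenser between 0.095 and 0.175 m and y of ball_large in the frame of dispenser between -0.07 and 0.07 m and z of ball_large in the frame of dispenser below 0.055 m and ((y of ball_small in the frame of dispenser below 0 m and value of joint lever_left above 0.3 rad and contact force between the fingers and lever_left_c2 above 0.5 N) or (y of ball_small in the frame of dispenser above 0 m and value of joint lever_right above 0.3 rad and contact force between the fingers and lever_right_c2 above 0.5 N))), for 0.1 s.
At the end, for the whole second after the job is handed in: The larger ball lies in the middle tray (speed under 0.1 m/s), the smaller ball is still in its lane behind its gate, and both levers are back up with their gates shut (joints under 0.05 rad) (x of ball_large in the frame of dispenser between 0.095 and 0.175 m and y of ball_large in the frame of dispenser between -0.07 and 0.07 m and z of ball_large in the frame of dispenser below 0.055 m and z of ball_small in the frame of dispenser above 0.055 m and x of ball_small in the frame of dispenser between 0.09 and 0.18 m and (y of ball_small in the frame of dispenser between 0.095 and 0.23 m or y of ball_small in the frame of dispenser between -0.23 and -0.095 m) and value of joint each of lever_left, lever_right below 0.05 rad and linear speed of ball_large below 0.1 m/s); the robot touches nothing.
It fails at once if the other lever is pressed ((y of ball_small in the frame of dispenser below 0 m and value of joint lever_right above 0.12 rad) or (y of ball_small in the frame of dispenser above 0 m and value of joint lever_left above 0.12 rad)).
It fails at once if the smaller ball leaves its lane (not (z of ball_small in the frame of dispenser above 0.055 m and x of ball_small in the frame of dispenser between 0.09 and 0.18 m and (y of ball_small in the frame of dispenser between 0.095 and 0.23 m or y of ball_small in the frame of dispenser between -0.23 and -0.095 m))).
It fails at once if the robot touches a ball or a gate (contact force between any of the arm, the fingers and ball_large above 0.4 N or contact force between any of the arm, the fingers and ball_small above 0.4 N or contact force between any of the arm, the fingers and lever_left_c3 above 0.4 N or contact force between any of the arm, the fingers and lever_right_c3 above 0.4 N).
It fails at once if the larger ball is lifted or leaves the dispenser (height (world z) of ball_large above 0.13 m or height (world z) of ball_large below 0.02 m or x of ball_large in the frame of dispenser below 0.08 m or x of ball_large in the frame of dispenser above 0.19 m).
It fails at once if something standing around is moved by more than 2 cm, tipped or lifted (distance of any of cup, jar, carton, detergent, softener, brush, dish from where it was at the start of the episode above 0.02 m or angle between any of cup, jar, carton, detergent, softener, dish's own z axis and vertical above 0.4 rad).
It also fails if it takes over 32 s, if anything falls off the work surface, if the arm or the gripper's body presses on something with over 40 N, if the wrist force passes 120 N, or if a joint passes its speed limit or range.

## Working session

There is one attempt and no reset: what is moved stays moved. The work goes in short steps, Python scripts to look and compute and a tool call to move; the robot and the scene stay as the last step left them, time stands still between calls to the robot, and variables do not carry over. Pictures are saved under pics/ and viewed, at most 10 in all, crops included, and the job is handed in when it is done.

Besides the shell and the picture viewer there is one more tool, called after "Request:" by a JSON object that holds its "fn" and its "kwargs". carry_out: Moves the arm, as the interface text tells. Its arguments: {"type":"object","properties":{"targets":{"type":"array","items":{"type":"object","properties":{"hand":{"type":"number"},"x":{"type":"number"},"y":{"type":"number"},"z":{"type":"number"},"ax":{"type":"number"},"ay":{"type":"number"},"az":{"type":"number"}}}},"newtons":{"type":"number"}},"required":["targets"]}

```bash
mkdir -p pics; ls; cat > h.py <<'E'
import numpy as np,cv2
from plant import read_state, read_camera, camera_params, robot
def world(P,u,v,d):
    p=np.array([(u-P['cx'])/P['fx']*d,-(v-P['cy'])/P['fy']*d,-d*np.ones_like(d)])
    R=np.array(P['rotation']); 
    return (R@p.reshape(3,-1)).T+np.array(P['position'])
E
python3 - <<'E'
from h import *
s=read_state();print(s)
for n in("scene","side"):
    P=camera_params(n);i,d=read_camera(n);print(n,P)
    cv2.imwrite(f'pics/{n}0.png',i);np.savez(f'{n}0.npz',i=i,d=d)
E
```

```text
pics
{'t': 0.0, 'q': array([-8.54129983e-02,  1.31128410e-01,  1.48927805e+00,  1.15434484e-05,
        1.52297071e+00, -8.53776269e-02]), 'dq': array([ 0.00098235, -0.00123883, -0.00180853,  0.00073437, -0.00032193,
        0.00069115]), 'joint_torque': array([-1.61290725e-03, -5.59853125e+01, -4.91755986e+01,  7.67333270e-02,
        3.59135563e-02, -2.97389461e-04]), 'tool_pos': array([5.99773380e-01, 3.61612753e-05, 4.03707374e-01]), 'orientation': array([-2.22051064e+00, -2.22043085e+00,  1.79118619e-03]), 'force': array([ 0.45114283,  0.05173856, -0.10699968]), 'wrist_torque': array([0.00375751, 0.06737154, 0.02567686]), 'gripper_force': 0.0, 'opening': 0.09290219780843499}
scene {'fx': 460.11492115749616, 'fy': 460.11492115749616, 'cx': 254.90451540665458, 'cy': 192.0746968483768, 'position': array([1.67057861, 0.22867446, 0.88695485]), 'rotation': array([0.73268578, 0.86557361, 1.60661229])}
side {'fx': 352.7601616864102, 'fy': 352.7601616864102, 'cx': 258.69398996082197, 'cy': 191.17506840388643, 'position': array([ 0.07253921, -0.49940114,  0.96756725]), 'rotation': array([ 0.66698652, -0.26441464, -0.68409147])}
```

View pics/scene0.png

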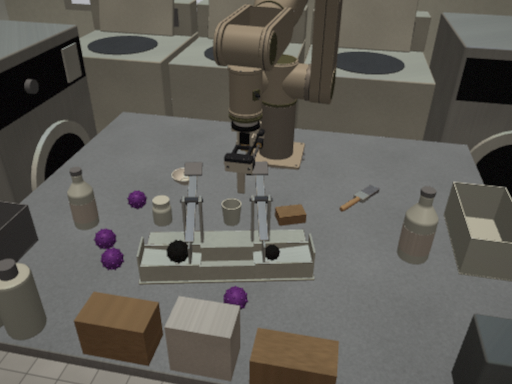

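View pics/side0.png

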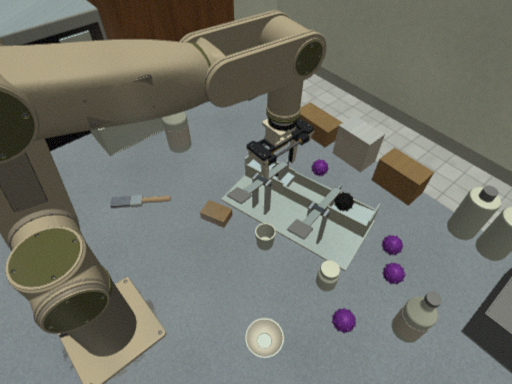

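Scene view (looking towards the robot, image right = robot's left): black balls at (178,251), in the right lane, and (272,253), in the left lane. Paddles are at (193,168) for the right lever and about (260,170) for the left, under the gripper. The side view shows the right paddle at (301,229), the left paddle at (243,195) and the right ball at (344,202).

Candidates for the larger ball: black (178,251), black (272,253), and purple look-alikes at (137,199), (105,238), (112,258) and (235,298), which I leave alone. Next I measure them.

```bash
cat >> h.py <<'E'
from scipy.spatial.transform import Rotation as Ro
def world(P,u,v,d):
    u,v,d=map(np.asarray,(u,v,d))
    p=np.stack([(u-P['cx'])/P['fx']*d,-(v-P['cy'])/P['fy']*d,-d],-1)
    return Ro.from_rotvec(P['rotation']).apply(p)+P['position']
E
python3 - <<'E'
from h import *
P=camera_params('scene');z=np.load('scene0.npz');i,d=z['i'],z['d']
for c in((178,251),(272,253)):
    m=np.zeros(d.shape,np.uint8);x,y=c;m[y-18:y+18,x-18:x+18]=(i[y-18:y+18,x-18:x+18].max(2)<40)
    n,l,st,ce=cv2.connectedComponentsWithStats(m);k=1+st[1:,4].argmax()
    vs,us=np.where(l==k);dd=d[vs,us];md=np.median(dd)
    r=np.sqrt(st[k,4]/np.pi);print(c,st[k],ce[k],'depth',md,'diam mm',2*r*md/P['fx']*1e3,st[k,2]*md/P['fx']*1e3, world(P,*ce[k],md+.01))
P2=camera_params('side');z2=np.load('side0.npz');i2,d2=z2['i'],z2['d']
# paddle regions via height: points 0.17..0.215 
for n,PP,D in(('scene',P,d),('side',P2,d2)):
    v,u=np.mgrid[:384,:512];W=world(PP,u,v,D)
    seeds={'scene':[(193,168),(259,170),(185,201)],'side':[(301,229),(243,195)]}[n]
    m=((W[...,2]>.165)&(W[...,2]<.215)&(D>0)).astype(np.uint8)
    nn,l,st,ce=cv2.connectedComponentsWithStats(m,connectivity=4)
    for s in seeds:
        k=l[s[1],s[0]];print(n,s,k,W[s[1],s[0]]);
        if k: w=W[l==k];print(st[k],w.min(0),w.max(0),np.median(w,0))
# base-plate: light tray
a=i[215:300,130:325];a=cv2.resize(a,None,fx=3,fy=3);b=i2[150:280,210:390];b=cv2.resize(b,None,fx=3,fy=3)
H=np.zeros((a.shape[0]+b.shape[0],600,3),np.uint8);
H[:a.shape[0],:a.shape[1]]=a[:,:600];H[a.shape[0]:,:b.shape[1]]=b
H=H[:600] if H.shape[0]>600 else H
cv2.imwrite('pics/crop.png',cv2.resize(H,None,fx=.9,fy=.9))
E
```

```text
(178, 251) [167 241  21  22 343] [177.43731778 251.02915452] depth 1.2267514 diam mm 55.71759738901385 55.98988251977272 [ 0.77039596 -0.14804519  0.0833526 ]
(272, 253) [266 245  13  15 155] [271.70967742 251.90967742] depth 1.2529234 diam mm 38.25419794861063 35.39986002045815 [0.70263681 0.09811913 0.06834613]Traceback (most recent call last):
  File "<stdin>", line 11, in <module>
  File "h.py", line 11, in world
    return Ro.from_rotvec(P['rotation']).apply(p)+P['position']
           ~~~~~~~~~~~~~~~~~~~~~~~~~~~~~~~~~~~^^^
  File "scipy/spatial/transform/_rotation.pyx", line 2580, in scipy.spatial.transform._rotation.Rotation.apply
ValueError: Expected input of shape (3,) or (P, 3), got (384, 512, 3).
```

```bash
sed -i 's/apply(p)+P/apply(p.reshape(-1,3)).reshape(p.shape)+P/' h.py
python3 - <<'E'
from h import *
P=camera_params('scene');z=np.load('scene0.npz');i,d=z['i'],z['d']
P2=camera_params('side');z2=np.load('side0.npz');i2,d2=z2['i'],z2['d']
for n,PP,D in(('scene',P,d),('side',P2,d2)):
    v,u=np.mgrid[:384,:512];W=world(PP,u,v,D)
    seeds={'scene':[(193,169),(257,170)],'side':[(301,229),(243,195)]}[n]
    m=((W[...,2]>.165)&(W[...,2]<.215)&(D>0)).astype(np.uint8)
    nn,l,st,ce=cv2.connectedComponentsWithStats(m,connectivity=4)
    for s in seeds:
        k=l[s[1],s[0]];print(n,s,k,W[s[1],s[0]])
        if k: w=W[l==k];print(st[k],w.min(0),w.max(0),np.median(w,0)); print(cv2.minAreaRect((w[:,:2]*1e3).astype(np.float32)), cv2.boxPoints(cv2.minAreaRect((w[:,:2]*1e3).astype(np.float32))).round().tolist())
a=cv2.resize(i[155:300,130:325],None,fx=2,fy=2);b=cv2.resize(i2[150:270,210:390],None,fx=2.5,fy=2.5)
H=np.zeros((a.shape[0]+b.shape[0],460,3),np.uint8)
H[:a.shape[0],:a.shape[1]]=a;H[a.shape[0]:,:b.shape[1]]=b
cv2.imwrite('pics/crop.png',H)
E
```

```text
scene (193, 169) 25 [ 0.51585674 -0.178817    0.19110791]
[184 163  18  27 339] [ 0.48422112 -0.21105969  0.16504705] [ 0.58908287 -0.14926892  0.2022172 ] [ 0.52940528 -0.1745976   0.18856274]
((538.043701171875, -173.48788452148438), (102.11582946777344, 51.774322509765625), 17.03245735168457) [[482.0, -164.0], [497.0, -213.0], [594.0, -183.0], [579.0, -134.0]]
scene (257, 170) 24 [0.48058595 0.01188509 0.19192504]
[252 162  16  28 296] [ 0.43767791 -0.00272747  0.16501842] [0.54481093 0.0436884  0.20159026] [0.4846491  0.02169996 0.18707948]
((491.6170959472656, 21.650760650634766), (107.92575073242188, 45.55175018310547), 10.008292198181152) [[435.0, 35.0], [442.0, -10.0], [549.0, 9.0], [541.0, 53.0]]
side (301, 229) 17 [ 0.50956493 -0.18477168  0.19555315]
[287 213  31  27 414] [ 0.47795375 -0.21257942  0.16513708] [ 0.59494568 -0.1509385   0.20608104] [ 0.51533609 -0.17622476  0.195004  ]
((538.320556640625, -174.5717010498047), (115.21800231933594, 53.08252716064453), 13.264838218688965) [[476.0, -162.0], [488.0, -214.0], [600.0, -187.0], [588.0, -136.0]]
side (243, 195) 10 [0.468686   0.00556374 0.19353235]
[227 182  33  22 338] [ 0.42893534 -0.01877085  0.16535702] [0.54649852 0.04168684 0.20643173] [0.46724614 0.01633331 0.19419075]
((488.8937683105469, 18.99920654296875), (114.60494232177734, 53.62629318237305), 13.74435043334961) [[427.0, 31.0], [440.0, -21.0], [551.0, 7.0], [538.0, 59.0]]
```

View pics/crop.png

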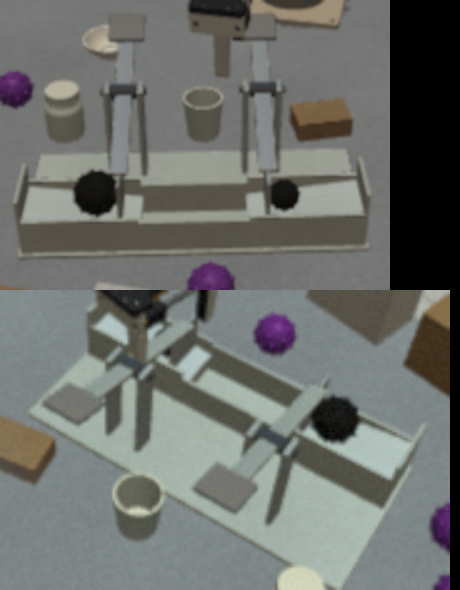

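The crop is clear. The right-lane ball is the larger one (about 56 mm against 38 mm, nominal 60 and 42), and both are black, not purple. So I press lever_right.

The right paddle's centre measures about (0.510, -0.181, 0.196), which matches the given height. The dispenser's yaw is about 14.3°, and the paddles are 0.200 m apart, as described. I'll go above the right paddle with the fingers closed.

Request:
{"fn": "carry_out", "kwargs": {"targets": [{"hand": 0,"x": 0,"y": 0,"z": -0.04,"ax": 0,"ay": 0,"az": 0},{"hand": 0,"x": -0.05,"y": -0.025,"z": -0.04,"ax": 0,"ay": 0,"az": -0.12},{"hand": 0,"x": -0.1,"y": -0.05,"z": -0.04,"ax": 0,"ay": 0,"az": -0.25},{"hand": 0,"x": -0.15,"y": -0.075,"z": -0.04,"ax": 0,"ay": 0,"az": -0.25},{"hand": 0,"x": -0.181,"y": -0.09,"z": -0.04,"ax": 0,"ay": 0,"az": -0.25},{"hand": 0,"x": -0.181,"y": -0.09,"z": -0.04,"ax": 0,"ay": 0,"az": -0.25},{"hand": 0,"x": -0.181,"y": -0.09,"z": -0.04,"ax": 0,"ay": 0,"az": -0.25},{"hand": 0,"x": -0.181,"y": -0.09,"z": -0.04,"ax": 0,"ay": 0,"az": -0.25}], "newtons": 10}}

```text
t: 1.1
tool_pos: [0.5104, -0.18, 0.4446]
orientation: [-1.925, -2.482, -0.0]
force: [0.6, -0.6, 0.5]
opening: 0.0175
gripper_force: 0.0
```

```bash
python3 - <<'E'
from h import *
s=read_state();print(s['t'],s['tool_pos'],s['orientation'],s['opening'],s['force'])
o=[]
for n in("wrist","side"):
    P=camera_params(n);i,d=read_camera(n);np.savez(f'{n}1.npz',i=i,d=d)
    if n=='wrist': print(P)
    # project fingertip
    tip=s['tool_pos']+Ro.from_rotvec(s['orientation']).apply([0,0,.186])
    c=Ro.from_rotvec(P['rotation']).inv().apply(tip-P['position']);print(n,P['cx']-P['fx']*c[0]/c[2],P['cy']+P['fy']*c[1]/c[2],tip)
    o.append(i if n=='wrist' else cv2.resize(i[130:290,180:393],(512,384)))
cv2.imwrite('pics/m1.png',cv2.resize(np.hstack(o),(800,300)))
E
```

```text
1.1 [ 0.5104472  -0.18001494  0.44455794] [-1.92519768e+00 -2.48207880e+00 -3.15472539e-04] 0.017503236782035726 [ 0.56333949 -0.61771296  0.50799995]
{'fx': 306.8741019469023, 'fy': 306.8741019469023, 'cx': 262.9273290127274, 'cy': 195.06046217878017, 'position': array([ 0.49326167, -0.11729963,  0.42312764]), 'rotation': array([-0.23828817, -0.02909729,  0.25027354])}
wrist 265.0216611513688 237.1825220187808 [ 0.51041154 -0.17994001  0.25855796]
side 302.4866556571056 213.40726484629997 [ 0.51041154 -0.17994001  0.25855796]
```

View pics/m1.png

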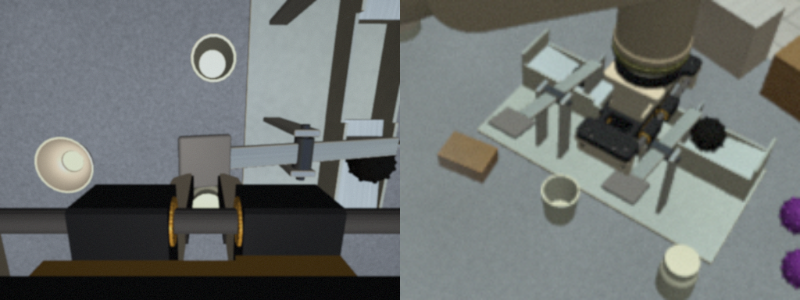

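Left (wrist): the closed fingers, with tips near (207,185), stand before the grey paddle at (205,160), and the bar leads to the right. Right (side): the paddle at (626,186) lies below the fingertips. Now I measure the paddle from the wrist view.

```bash
python3 - <<'E'
from h import *
P=camera_params('wrist')
z=np.load('wrist1.npz');d=z['d'];v,u=np.mgrid[:384,:512];W=world(P,u,v,d)
m=((W[...,2]>.18)&(W[...,2]<.215)&(d>0)).astype(np.uint8);n,l=cv2.connectedComponents(m)
k=l[195,262];w=W[l==k];print(k,len(w),w.min(0),w.max(0),W[195,262])
c,s=np.cos(.25),np.sin(.25);q=(w[:,:2]-[.5104,-.18])@np.array([[c,-s],[s,c]]);print('lever frame rel tip',q.min(0),q.max(0),np.percentile(q,[5,50,95],0))
for x0 in(-.025,-.01,.01,.025):
    b=abs(q[:,0]-x0)<.004;print(x0,q[b][:,1].min(),q[b][:,1].max(),np.median(w[b][:,2]))
E
```

```text
1 3884 [ 0.47753517 -0.20901677  0.18002902] [ 0.53932678 -0.14997864  0.20309437] [ 0.50619321 -0.17151652  0.1950233 ]
lever frame rel tip [-0.02834606 -0.02811793] [0.02827595 0.02622906] [[-0.02493612 -0.02160342]
 [-0.00236777  0.0040175 ]
 [ 0.02096161  0.02420835]]
-0.025 -0.013996722573318094 0.026229055537260765 0.20077585837740458
-0.01 -0.027339631601992393 0.026004342068502988 0.1972104638816795
0.01 -0.027244633329173852 0.025791721001024587 0.19140356214176626
0.025 -0.016734120582502853 0.025504475282511596 0.18735968787678042
```

The fingertips are centred over the paddle to within 1-2 mm. Pressing down.

Request:
{"fn": "carry_out", "kwargs": {"targets": [{"hand": 0,"x": 0,"y": 0,"z": 0.03},{"hand": 0,"x": 0,"y": 0,"z": 0.05},{"hand": 0,"x": 0,"y": 0,"z": 0.062},{"hand": 0,"x": 0,"y": 0,"z": 0.074},{"hand": 0,"x": 0,"y": 0,"z": 0.086},{"hand": 0,"x": 0,"y": 0,"z": 0.098},{"hand": 0,"x": 0,"y": 0,"z": 0.106},{"hand": 0,"x": 0,"y": 0,"z": 0.106}]}}

```text
schema error: expected keys hand, x, y, z, ax, ay, az
```

Request:
{"fn": "carry_out", "kwargs": {"targets": [{"hand": 0,"x": 0,"y": 0,"z": 0.03,"ax": 0,"ay": 0,"az": 0},{"hand": 0,"x": 0,"y": 0,"z": 0.05,"ax": 0,"ay": 0,"az": 0},{"hand": 0,"x": 0,"y": 0,"z": 0.062,"ax": 0,"ay": 0,"az": 0},{"hand": 0,"x": 0,"y": 0,"z": 0.074,"ax": 0,"ay": 0,"az": 0},{"hand": 0,"x": 0,"y": 0,"z": 0.086,"ax": 0,"ay": 0,"az": 0},{"hand": 0,"x": 0,"y": 0,"z": 0.098,"ax": 0,"ay": 0,"az": 0},{"hand": 0,"x": 0,"y": 0,"z": 0.106,"ax": 0,"ay": 0,"az": 0},{"hand": 0,"x": 0,"y": 0,"z": 0.106,"ax": 0,"ay": 0,"az": 0}]}}

```text
t: 2.2
tool_pos: [0.51, -0.1812, 0.3386]
orientation: [1.927, 2.481, -0.0]
force: [0.6, 0.0, 0.6]
opening: 0.0003
gripper_force: 0.2
```

```bash
python3 - <<'E'
from h import *
s=read_state();print(s['t'],s['tool_pos'],s['force'],s['wrist_torque'])
o=[]
for n in("wrist","side"):
    i,d=read_camera(n)
    o.append(i if n=='wrist' else cv2.resize(i[130:290,220:433],(512,384)))
print(read_state()['force'])
cv2.imwrite('pics/m2.png',cv2.resize(np.hstack(o),(800,300)))
E
```

```text
2.2 [ 0.51001435 -0.18124886  0.33863359] [0.61618235 0.04968229 0.57298297] [-0.01678626 -0.00217092  0.00424308]
[ 0.80335248  0.02206027 -0.66537625]
```

View pics/m2.png

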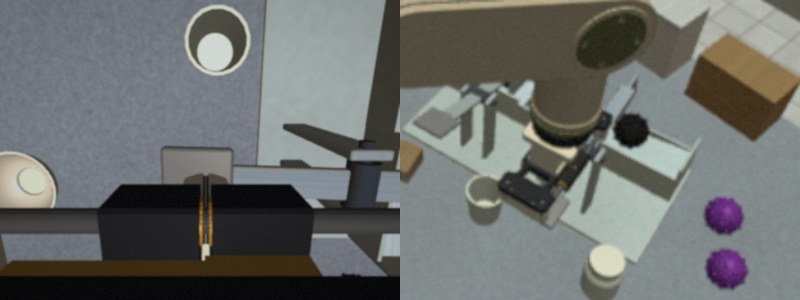

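The wrist view shows the closed fingers on the paddle at (197,165). The side view still shows the ball in its lane at (632,130). I check the paddle's height by depth.

```bash
cat > pad.py <<'E'
from h import *
P=camera_params('wrist');i,d=read_camera('wrist');v,u=np.mgrid[:384,:512];W=world(P,u,v,d)
w=W[195:230,215:290].reshape(-1,3);w=w[(w[:,2]>.09)&(w[:,2]<.22)]
c,s=np.cos(.25),np.sin(.25);q=(w[:,:2]-[.5104,-.18])@np.array([[c,-s],[s,c]])
b=(abs(q[:,0])<.026)&(abs(q[:,1])<.03)
p=np.polyfit(q[b][:,0],w[b][:,2],1);print('n',b.sum(),'slope,height',p,'lever',np.arctan(p[0])+.28)
S=camera_params('scene');i,d=read_camera('scene')
m=(i.max(2)<40).astype(np.uint8);m[:225]=0;m[285:]=0;m[:,:140]=0;m[:,310:]=0
n,l,st,ce=cv2.connectedComponentsWithStats(m)
for k in range(1,n):
    if st[k,4]>60: print('dark',st[k],ce[k],world(S,*ce[k],np.median(d[l==k])+.01))
t=read_state();print(t['t'],t['tool_pos'],t['force'])
cv2.imwrite('pics/s_last.png',cv2.resize(i[150:300,120:340],(660,450)))
E
python3 pad.py
```

```text
n 2406 slope,height [0.1190072  0.15169547] lever 0.3984501060273242
dark [170 243  22  21 328] [179.36280488 253.19207317] [ 0.77614378 -0.14076471  0.08185584]
dark [266 245  13  15 154] [271.74025974 251.87662338] [0.70320036 0.09827545 0.06895447]
2.4 [ 0.51014354 -0.18088643  0.33887228] [-0.99407844 -0.35671079  0.0173632 ]
```

The lever is at about 0.4 rad, with the ball just starting to move. I press on to the stop and hold.

Request:
{"fn": "carry_out", "kwargs": {"targets": [{"hand": 0,"x": 0,"y": 0,"z": 0.008,"ax": 0,"ay": 0,"az": 0},{"hand": 0,"x": 0,"y": 0,"z": 0.014,"ax": 0,"ay": 0,"az": 0},{"hand": 0,"x": 0,"y": 0,"z": 0.018,"ax": 0,"ay": 0,"az": 0},{"hand": 0,"x": 0,"y": 0,"z": 0.02,"ax": 0,"ay": 0,"az": 0},{"hand": 0,"x": 0,"y": 0,"z": 0.02,"ax": 0,"ay": 0,"az": 0},{"hand": 0,"x": 0,"y": 0,"z": 0.02,"ax": 0,"ay": 0,"az": 0},{"hand": 0,"x": 0,"y": 0,"z": 0.02,"ax": 0,"ay": 0,"az": 0},{"hand": 0,"x": 0,"y": 0,"z": 0.02,"ax": 0,"ay": 0,"az": 0}]}}

```text
t: 3.4
tool_pos: [0.5109, -0.1808, 0.3202]
orientation: [1.925, 2.479, 0.003]
force: [1.1, 2.1, 6.0]
opening: 0.0006
gripper_force: 3.0
```

```bash
python3 pad.py
```

```text
n 2437 slope,height [0.2921414  0.13245785] lever 0.5642315683863348
dark [266 245  13  15 155] [271.70967742 251.90967742] [0.70338245 0.09821971 0.06897673]
dark [232 250  21  14 220] [242.36818182 257.88181818] [0.7239499  0.02039558 0.05074755]
3.5 [ 0.51086305 -0.18085024  0.32014147] [1.79811912 2.42544177 6.2087154 ]
```

View pics/s_last.png

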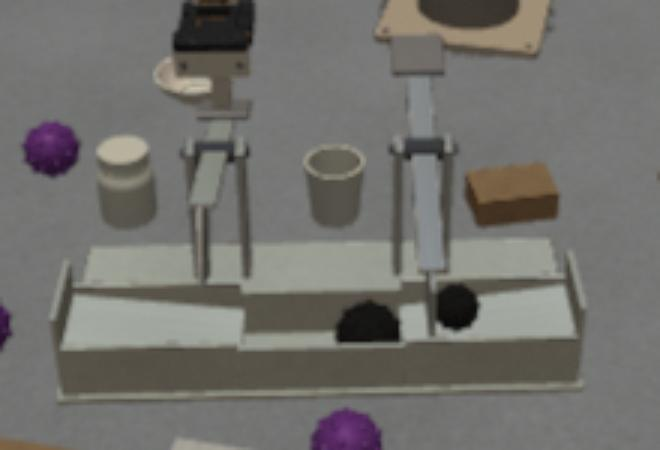

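The ball (368,325) is in the middle tray, the paddle is at its stop (0.56 rad, 6 N), and the small ball (457,305) is still behind its gate. I hold until the large ball settles.

Request:
{"fn": "carry_out", "kwargs": {"targets": [{"hand": 0,"x": 0,"y": 0,"z": 0,"ax": 0,"ay": 0,"az": 0},{"hand": 0,"x": 0,"y": 0,"z": 0,"ax": 0,"ay": 0,"az": 0},{"hand": 0,"x": 0,"y": 0,"z": 0,"ax": 0,"ay": 0,"az": 0},{"hand": 0,"x": 0,"y": 0,"z": 0,"ax": 0,"ay": 0,"az": 0},{"hand": 0,"x": 0,"y": 0,"z": 0,"ax": 0,"ay": 0,"az": 0},{"hand": 0,"x": 0,"y": 0,"z": 0,"ax": 0,"ay": 0,"az": 0},{"hand": 0,"x": 0,"y": 0,"z": 0,"ax": 0,"ay": 0,"az": 0},{"hand": 0,"x": 0,"y": 0,"z": 0,"ax": 0,"ay": 0,"az": 0}]}}

```text
t: 4.5
tool_pos: [0.5109, -0.1808, 0.3202]
orientation: [1.925, 2.479, 0.003]
force: [1.1, 2.0, 6.9]
opening: 0.0005
gripper_force: 3.0
```

```bash
python3 pad.py; python3 pad.py
```

```text
n 2444 slope,height [0.29348884 0.1325131 ] lever 0.5654725977514397
dark [266 245  13  15 154] [271.74025974 251.87662338] [0.70272705 0.09821165 0.06855425]
dark [232 250  21  14 220] [242.36818182 257.88181818] [0.72426053 0.02046393 0.05102194]
4.6 [ 0.51088524 -0.18083365  0.32016557] [1.74727787 2.04106403 6.91700247]
n 2443 slope,height [0.28806205 0.13247399] lever 0.5604688805046779
dark [266 245  13  15 156] [271.69230769 251.86538462] [0.70284633 0.0980938  0.06867127]
dark [232 250  21  14 220] [242.36818182 257.88181818] [0.72453749 0.02052487 0.05126659]
4.7 [ 0.51088713 -0.18082222  0.32016426] [1.33546979 1.95316865 7.72730233]
```

The ball is at rest at about y = +0.04 in the dispenser frame. I release gently and withdraw upwards.

Request:
{"fn": "carry_out", "kwargs": {"targets": [{"hand": 0,"x": 0,"y": 0,"z": -0.012,"ax": 0,"ay": 0,"az": 0},{"hand": 0,"x": 0,"y": 0,"z": -0.024,"ax": 0,"ay": 0,"az": 0},{"hand": 0,"x": 0,"y": 0,"z": -0.036,"ax": 0,"ay": 0,"az": 0},{"hand": 0,"x": 0,"y": 0,"z": -0.048,"ax": 0,"ay": 0,"az": 0},{"hand": 0,"x": 0,"y": 0,"z": -0.06,"ax": 0,"ay": 0,"az": 0},{"hand": 0,"x": 0,"y": 0,"z": -0.075,"ax": 0,"ay": 0,"az": 0},{"hand": 0,"x": 0,"y": 0,"z": -0.11,"ax": 0,"ay": 0,"az": 0},{"hand": 0,"x": 0,"y": 0,"z": -0.14,"ax": 0,"ay": 0,"az": 0}]}}

```text
t: 5.7
tool_pos: [0.5096, -0.181, 0.4595]
orientation: [-1.926, -2.479, 0.002]
force: [0.9, 0.6, -0.3]
opening: 0.0006
gripper_force: 0.0
```

Request:
{"fn": "carry_out", "kwargs": {"targets": [{"hand": 0,"x": 0,"y": 0,"z": -0.01,"ax": 0,"ay": 0,"az": 0},{"hand": 0,"x": 0,"y": 0,"z": -0.01,"ax": 0,"ay": 0,"az": 0},{"hand": 0,"x": 0,"y": 0,"z": -0.01,"ax": 0,"ay": 0,"az": 0},{"hand": 0,"x": 0,"y": 0,"z": -0.01,"ax": 0,"ay": 0,"az": 0}]}}

```text
t: 6.2
tool_pos: [0.5098, -0.1809, 0.4671]
orientation: [-1.926, -2.479, 0.001]
force: [0.6, 0.7, -0.0]
opening: 0.0008
gripper_force: 0.0
```

```bash
python3 pad.py
```

```text
n 1632 slope,height [-0.28684439  0.19425226] lever 0.0006558399092432277
dark [266 245  13  15 155] [271.70967742 251.90967742] [0.70266559 0.09812302 0.06837047]
dark [232 250  21  14 220] [242.36818182 257.88181818] [0.72464198 0.02054786 0.0513589 ]
6.3 [ 0.50988857 -0.18093827  0.46772273] [ 0.17833058 -0.78918206 -0.78340063]
```

View pics/s_last.png

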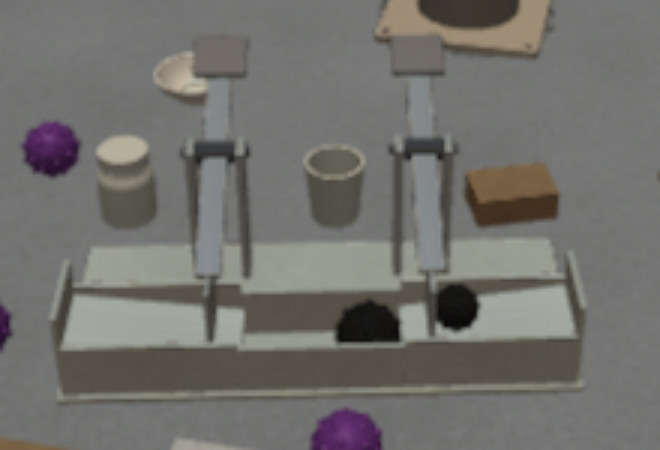

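Both levers are up with their gates shut. The large ball (368,325) lies in the tray and the small ball (457,305) is still behind its gate.

```bash
python3 -c "
from plant import robot
print(robot.close_job())"
```

```text
the job is handed in; nothing more can be done
None
```

The larger ball, from the right lane, is in the middle tray; both levers are back up with their gates shut, the smaller ball is still behind its gate, and the job is handed in (no verdict was returned).

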